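# Load the gel cassette and clip the draining rack to its bracket

## Task

Take the thicker of the two gel cassettes out of the wooden holder and stand it fully home in the slot of the draining rack that it fits, and let go of it while the rack still stands on the bench. Then pick up the rack by its top tab and press its snap hook down over the front bar of the bracket's loop until the bar passes the sprung gate and the gate springs shut, and let go so that the rack hangs level and still above the drip tray. Leave the thin cassette and the bottles and dishes where they are.

Things in the scene. Friction and masses are not known exactly. Their poses are not given: they have to be found in the camera images.
- thick_cassette: Loose grey gel cassette with a glass window on each face, a flat upright plate 9 mm thick (its x), 60 mm wide (y), 92 mm tall (z), about 60 g. Origin: centre of its lower edge. It stands on edge in one of the two pockets of the wooden holder (which one varies); grip it from above across its thickness near its top edge, and lift it straight up.
- thin_cassette: Loose grey cassette of the same width and height but 5 mm thick (its x); stands in the holder's other pocket. Origin: centre of its lower edge. To be left alone.
- holder: Fixed light wooden block with two pockets 13 mm wide, at x = -32 and +32 mm of its own frame, running along its y; pocket floor 6 mm and wall tops 28 mm above the bench; 136 x 84 mm. Origin: centre of its underside.
- rack: Loose draining rack, 0.45 kg, standing on the bench. Origin: centre of its underside; z up, y along its length, +x roughly away from the robot. Steel base 64 (x) x 210 (y) x 6 mm; a grey slot along y near each end (walls to z = 35 mm, flared lips to z = 47 mm, up to 28 mm wide overall); in the middle a steel snap hook 12 mm thick along y, with a grip tab on top.
- tab (a point): Grip tab on top of the rack's hook: 26 mm along the rack's x, 12 mm thick along its y, z = 170 to 212 mm of the rack; this point is on its centre line 12 mm below its top. Hold it across its thickness (fingers close along the rack's y), in its upper half, so that the fingertips stay clear of the loop.
- wide_slot (a point): Centre of the floor of the rack's wide slot (rack x = 0, y = +68, z = 6 mm): 12 mm between its walls (x), 66 mm between its end stops (y). Axes are the rack's.
- narrow_slot (a point): Centre of the floor of the rack's narrow slot (rack x = 0, y = -68, z = 6 mm): 7 mm between its walls; too narrow for the thick cassette.
- hook_seat (a point): Where the bar's centre lies when the rack hangs: rack x = 0, y = 0, z = 161.6 mm. Hook: shank at x = -24 to -16 from base to z = 164, 25-degree gable roof (inner apex x = 0, z = 166), tip at x = 16 to 24 down to z = 118; the mouth between faces down, shut by the gate. Below the tip all is open to the base, so the bar can come in under the mouth from the +x side.
- gate (a joint): Sprung gate: steel strip 30 x 10 x 4 mm hinged on the shank at rack x = -16, z = 122 mm, level to x = 14. 0 = shut; grows as its free end swings up into the hook, at most 1.4 rad; springs back itself. Pressing it past the bar takes up to 8 N with the bar at rack x = 8, 11 N at x = 2, 17 N at x = -4; the bar has passed once it reaches the hook's roof.
- stand: Fixed stand. Origin: on the bench below the middle of the loop's front bar. Level loop of 8 mm round steel, centre z = 195 mm: front bar along y at x = 0, side bars at y = +-22, rear bar at x = 52, then an arm to a 227 mm post at x = 118. The hook's tip goes down inside the loop, its shank stays outside, on the -x (robot) side. Drip tray 120 x 190 x 12 mm below.
- loop_bar (a point): Middle of the centre line of the loop's front bar, 195 mm above the bench; bar radius 4 mm, axes those of the stand.
- reagent: Bystander: amber bottle, 56 mm across, 120 mm tall. Origin: centre of its underside.
- jar: Bystander: white jar, 64 mm across, 75 mm tall. Origin: centre of its underside.
- dishes: Bystander: stack of clear culture dishes, 60 mm across, 30 mm high. Origin: centre of its underside.
Things that resemble listed ones, but are neither listed nor needed, are in the scene too. What is meant by the rack is not blue, and is the smaller of those in its own colour.

How it is judged:
By the outcome, as a careful person would: the job done as asked, in the order asked, and still so for the second after the job is handed in, with the robot touching nothing.
It also fails if it takes over 70 s, if anything falls off the work surface, if the arm or the gripper's body presses on something with over 40 N, if the wrist force passes 120 N, or if a joint passes its speed limit or range.

## Robot

A 6-joint arm with a two-finger parallel gripper is mounted at the origin on the work surface. World frame = base frame: x ahead of the robot, y to its left, z up, the work surface at z = 0. Lengths are in m, angles in rad, forces in N, time in s.
With the tool pointing down it reaches from about 0.35 to 0.775 m from the base axis. Payload 7.3 kg.
Tool frame: the origin (TCP) lies on the centre line of the jaws, within the pads' length; the fingertips stand ahead of it and the grasp point (between the pads) lies 11 mm behind it (robot.nose_length is the z of the fingertips in the tool frame, in m); z points along the fingers, y is the line along which they close (so a half turn about z gives the same grasp; the last joint's range is limited). The gripper opens to 92 mm and grips with 3 to 60 N. Pads are 19 mm wide; open, the fingers measure 130 mm over their backs; the gripper's body (75 mm by 190 mm) begins 47 mm behind the grasp point.
Start: joints at [0.964, 0.342, 1.524, -0, 1.275, -0.146], TCP at [0.233, 0.47, 0.235] pointing down, gripper open.
Joint ranges: [-2.53, 2.53], [-0.77, 2.02], [0.04, 2.7], [-1, 4.14], [0.28, 2.66], [-3.11, 3.11]. Speed limits (rad/s): [2.57, 2.57, 3.14, 3.14, 3.14, 3.14].

## Interface

Orientations are given as [roll, pitch, yaw] about the fixed x, y, z axes, in that order (R = Rz(yaw) Ry(pitch) Rx(roll)).
In Python, from cell import robot, cams gives the robot as it stands. The module is installed in compiled form; this text tells all that it offers.
- The arm moves only by the tool carry_out, never from a script. Its argument "deltas" is a list of rows, each a list of 7 numbers: the shift along the tool's x, y, z in cm, then the turn, a rotation vector about the tool's x, y, z in rad, then the opening, from 0 (shut) to 1 (fully open). A call has exactly 8 rows; each row shifts and turns the commanded pose from where the row before left it, along the tool's axes as they then stand; what a row does not reach is not made up. A row lasts 1/12 s, in which the tool goes at most 41.7 mm and 7.16 degrees, less where a joint would pass 70% of its speed; a pose out of reach is approached as far as the arm can. A call is refused whole if a number of a shift passes 4.17 or a number of a turn 0.125, either way. A call with a gripper value outside its range is refused whole. The fingers move at their own pace and stop on an object; "force" is the grip in N (left out, the last holds). Time passes only in rows, so rows that do not move let the fingers close, or fill a call up. It gives the time, the measured TCP pose, the force, the opening and the grip force at its end, in the units of the state.
- robot.observe(): the state, without advancing time (a new reading comes with each control period).
- cams.read_camera(name): name is "scene" or "top" or "wrist"; returns a dict with "image" (384x512x3 uint8, blue, green, red), "depth" (384x512 float32, m along the optical axis (not along the pixel's ray), 0 where there is no reading), "fx", "fy", "cx", "cy" (pixels), "world_to_cam" (4x4, takes a point from world to camera coordinates). Camera axes: x right, y up, looking along -z (the intrinsics and any distortion apply to the point x, -y, -z); pixel columns grow to the right and rows downward; lengths in m; the calibration is good to about 2 mm. A picture is of the moment at which its call begins.
- robot.hand_in(): hands the job in; it is judged then, once.
The state is a dict: "time": time; "qpos": joint angles; "qvel": joint speeds; "joint_efforts": joint torques, N m; "tool_pos": TCP position; "tool_rot": TCP orientation; "contact_force": force on the tool from outside, world axes, zero at the start; "torque": the same for the moment, N m; "opening": finger opening in m; "grip_force": force on a finger pad.
Only numpy, scipy, OpenCV 4.12 (cv2) and the standard library are available. Lean on these libraries where they do the work, as an engineer would, in place of code of your own. Each camera call takes 0.05 s, during which the arm holds its last target. There are 200 camera calls.

## Working session

There is one attempt and no reset: what is moved stays moved. The work goes in short steps, Python scripts to look and compute and a tool call to move; the robot and the scene stay as the last step left them, time stands still between calls to the robot, and variables do not carry over. Pictures are saved under pics/ and viewed, at most 11 in all, crops included, and the job is handed in when it is done.

Besides the shell and the picture viewer there is one more tool, called as name(argument=value, ...), one argument or row to a line, values as JSON. carry_out: Moves the arm, as the interface text tells. Its arguments: {"type":"object","properties":{"deltas":{"type":"array","items":{"type":"array","items":{"type":"number"}}},"force":{"type":"number"}},"required":["deltas"]}

```bash
mkdir -p pics; cat > h.py <<'E'
import numpy as np, cv2
from cell import robot, cams
def cam(n):
    c=cams.read_camera(n); c['T']=np.linalg.inv(c['world_to_cam']); return c
def pts(c):
    h,w=c['depth'].shape; u,v=np.meshgrid(np.arange(w),np.arange(h)); d=c['depth']
    p=np.stack([(u-c['cx'])/c['fx']*d,-(v-c['cy'])/c['fy']*d,-d],-1)
    P=p@c['T'][:3,:3].T+c['T'][:3,3]; P[d==0]=np.nan; return P
def ray(c,u,v,z):
    d=c['T'][:3,:3]@np.array([(u-c['cx'])/c['fx'],-(v-c['cy'])/c['fy'],-1]); o=c['T'][:3,3]
    return o+d*(z-o[2])/d[2]
def proj(c,p):
    q=c['world_to_cam']@np.append(p,1); return c['cx']+c['fx']*q[0]/-q[2], c['cy']+c['fy']*q[1]/q[2]
E
python3 - <<'E'
from h import *
for n in ('scene','top'):
    c=cam(n); cv2.imwrite(f'pics/{n}.png',cv2.resize(c['image'],(800,600),interpolation=cv2.INTER_CUBIC)); print(n,c['T'].round(3).tolist(),c['fx'],c['cx'],c['cy'],[k for k in c])
print(robot.observe(), robot.nose_length)
E
```

```text
scene [[-0.807, -0.333, 0.487, 1.247], [0.59, -0.451, 0.67, 1.028], [-0.003, 0.828, 0.561, 0.993], [0.0, 0.0, 0.0, 1.0]] 465.8039343822224 250.28817455939935 194.70914527774437 ['image', 'depth', 'fx', 'fy', 'cx', 'cy', 'world_to_cam', 'T']
top [[0.025, 0.99, -0.139, 0.326], [-1.0, 0.024, -0.006, -0.003], [-0.003, 0.14, 0.99, 1.415], [0.0, 0.0, 0.0, 1.0]] 436.59995907260594 256.5176608119657 191.44795972734408 ['image', 'depth', 'fx', 'fy', 'cx', 'cy', 'world_to_cam', 'T']
{'time': 0.1, 'qpos': array([ 9.64019005e-01,  3.42686510e-01,  1.52488815e+00, -1.12129616e-05,
        1.27536365e+00, -1.45993080e-01]), 'qvel': array([ 0.00124906, -0.00281872, -0.00303501,  0.00135305, -0.00131319,
       -0.00082786]), 'joint_efforts': array([ 1.53335841e-03, -4.32007062e+01, -2.44691277e+01,  7.18931551e-02,
        5.26366406e-02, -6.33880336e-05]), 'tool_pos': array([0.23323347, 0.46998386, 0.2341087 ]), 'tool_rot': array([-3.14025975e+00, -1.85150889e-04,  2.68081156e+00]), 'contact_force': array([-0.19494946,  0.12336514,  0.1671752 ]), 'torque': array([-0.01914651,  0.04259309,  0.00738476]), 'grip_force': 0.0, 'opening': 0.09163087092808679} 0.008
```

View pics/scene.png

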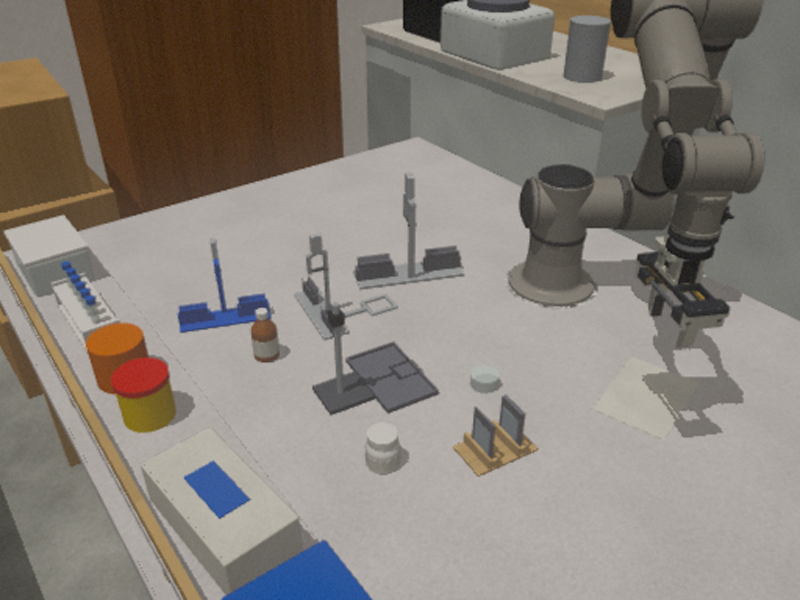

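View pics/top.png

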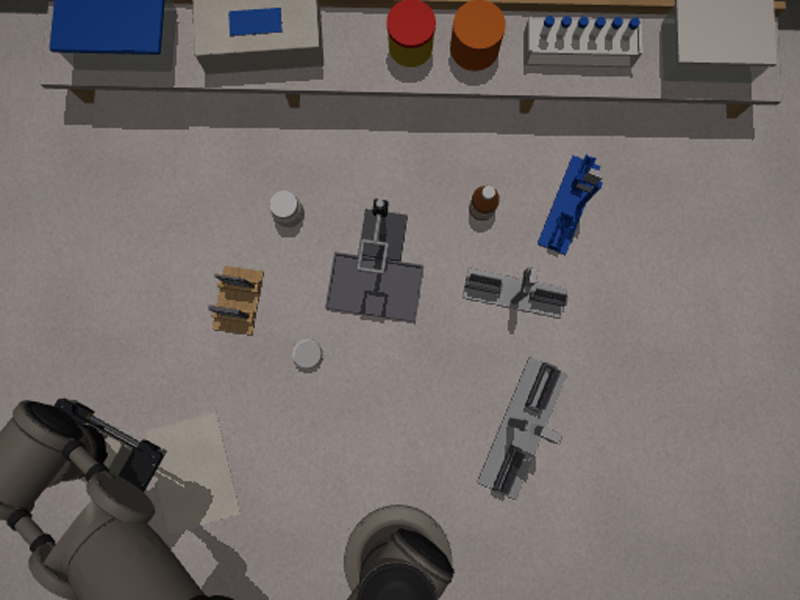

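Top view, candidates for the rack (800x600 pixels): blue rack (570,205), grey rack (515,292) and a bigger grey rack (525,428). The task says not blue and the smaller grey, so I choose (515,292). The holder is at (238,300) with cassettes at (238,282) and (232,313). The loop is at (373,256). Next I check sizes and look at close crops.

```bash
python3 - <<'E'
from h import *
cs={n:cam(n) for n in('top','scene')}
P={n:pts(c) for n,c in cs.items()}
for n in P: print(n,'bench z',np.nanmedian(P[n][...,2][150:330,150:350]))
t=cs['top']
C=lambda u,v,z:ray(t,u*.64,v*.64,z)
for nm,(u,v),z in (('rackS',(515,292),0.006),('rackL',(525,428),.006),('holder',(238,300),.02),('bar',(373,268),.195),('reag',(485,200),.1),('jar',(285,207),.075),('dish',(307,354),.03)): 
    p=C(u,v,z);print(nm,p.round(3))
A=np.concatenate([P[n].reshape(-1,3) for n in P]); src=np.concatenate([np.full(P[n].size//3,i) for i,n in enumerate(P)])
for nm,(u,v),r in (('rackS',(515,292),.14),('rackL',(525,428),.18),('holder',(238,300),.09)):
    c0=C(u,v,.006)
    for s in (0,1):
        m=(np.hypot(A[:,0]-c0[0],A[:,1]-c0[1])<r)&(A[:,2]>.003)&(src==s)
        Q=A[m]; print(nm,s,len(Q),'zmax',Q[:,2].max().round(3))
        for lo,hi in((.003,.010),(.003,.02),(.02,.035),(.036,.055),(.08,.11),(.155,.22)):
            q=Q[(Q[:,2]>lo)&(Q[:,2]<hi)]
            if len(q)>8:
                b=cv2.minAreaRect((q[:,:2]*1000).astype(np.float32)); print('  ',lo,hi,len(q),np.round(b[0],1),np.round(b[1],1),round(b[2],1))
def crop(n,x0,y0,x1,y1):
    s=cs[n]['image'][int(y0*.64):int(y1*.64),int(x0*.64):int(x1*.64)]; return cv2.resize(s,(400,300),interpolation=cv2.INTER_CUBIC)
o=np.vstack([np.hstack([crop('top',440,230,600,350),crop('top',180,240,300,330)]),np.hstack([crop('scene',280,220,440,340),crop('scene',440,380,560,470)])])
cv2.imwrite('pics/crop1.png',o)
E
```

```text
top bench z 0.00019830459722036675
scene bench z 0.0015619114206359974
rackS [ 0.545 -0.233  0.006]
rackL [ 0.266 -0.253  0.006]
holder [0.512 0.342 0.02 ]
bar [0.554 0.056 0.195]
reag [ 0.714 -0.158  0.1  ]
jar [0.697 0.244 0.075]
dish [0.404 0.193 0.03 ]
rackS 0 1809 zmax 0.216
   0.003 0.01 1190 [ 545.7 -232.9] [271.1 278.9] 45.6
   0.003 0.02 1315 [ 545.7 -232.9] [271.1 278.9] 45.6
   0.02 0.035 118 [ 575.9 -226.3] [137.9 202.4] 6.2
   0.036 0.055 212 [ 593.4 -233.7] [199.1 147.4] 87.4
   0.08 0.11 10 [ 523.1 -226.6] [12.3  4.6] 75.9
   0.155 0.22 99 [ 544.9 -230.6] [12.  50.2] 79.4
rackS 1 1061 zmax 0.216
   0.003 0.01 510 [ 536.2 -228.6] [269.2 250.7] 77.7
   0.003 0.02 580 [ 536.2 -228.6] [269.2 250.7] 77.7
   0.02 0.035 111 [ 555.8 -245.4] [141.3 205.3] 26.7
   0.036 0.055 104 [ 561.9 -267.6] [137.  191.9] 31.4
   0.08 0.11 24 [ 522. -225.] [24.4 10.5] 62.5
   0.155 0.22 136 [ 542.3 -227.4] [21.  47.5] 78.1
rackL 0 3226 zmax 0.282
   0.003 0.01 2079 [ 263.6 -254. ] [352.4 354. ] 4.2
   0.003 0.02 2437 [ 263.6 -254. ] [352.4 354. ] 4.2
   0.02 0.035 91 [ 271.7 -237.9] [ 44.2 2
[... 298 characters left out ...]
   0.036 0.055 262 [ 269.1 -236.6] [ 63.7 275.8] 68.5
   0.08 0.11 37 [ 278.3 -219.1] [13.  18.9] 36.0
   0.155 0.22 131 [ 266.1 -240.7] [75.4 22.8] 64.6
holder 0 1105 zmax 0.105
   0.003 0.01 639 [514.5 340.9] [169.2 171.4] 56.8
   0.003 0.02 723 [514.5 340.9] [169.2 171.4] 56.8
   0.02 0.035 194 [515.3 347. ] [84.6 89. ] 82.9
   0.036 0.055 30 [513.  344.8] [55.8 70.1] 84.8
   0.08 0.11 116 [513.9 347.2] [60.7 71. ] 82.6
holder 1 1497 zmax 0.104
   0.003 0.01 485 [520.3 345. ] [161.8 171.9] 18.9
   0.003 0.02 623 [520.3 345. ] [161.8 171.9] 18.9
   0.02 0.035 308 [513.1 350.7] [89.2 94.5] 80.8
   0.036 0.055 139 [514.8 351.5] [61.  73.9] 84.9
   0.08 0.11 211 [512.7 351. ] [63.7 75.1] 85.8
```

View pics/crop1.png

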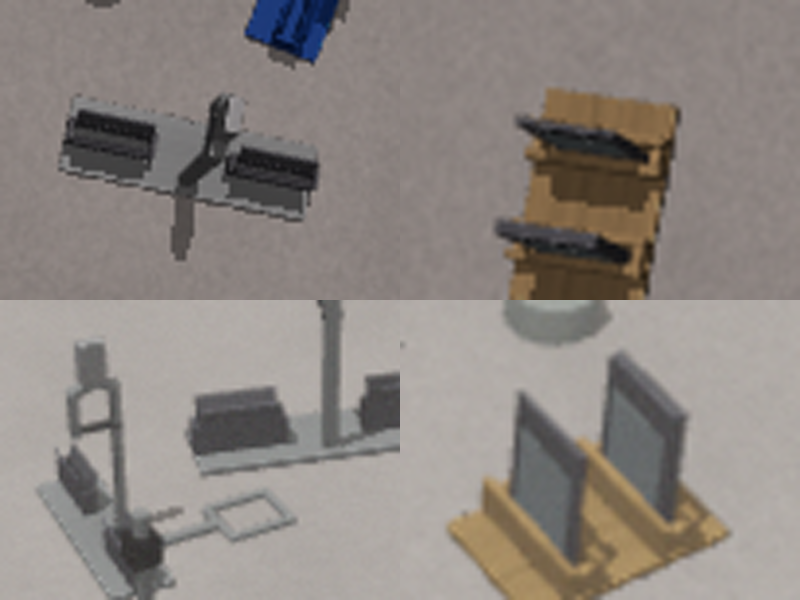

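Crop: the upper-left panel shows the chosen small grey rack, with its left (+y) slot bulkier and its hook in the middle. The right panels show the holder; the cassette nearer the robot, at scene pixel (512,420), looks thicker. Next I get the wrist camera's mounting so I can check this closely.

```bash
cat >> h.py <<'E'
from scipy.spatial.transform import Rotation as Ro
def go(p,yaw_deg):
    s=robot.observe(); R=Ro.from_euler('xyz',s['tool_rot']); G=Ro.from_euler('xyz',[np.pi,0,np.radians(yaw_deg)])
    print('tool shift cm (final axes after turn)',(G.inv().apply(np.array(p)-s['tool_pos'])*100).round(2),'(current axes)',(R.inv().apply(np.array(p)-s['tool_pos'])*100).round(2),'turn',(R.inv()*G).as_rotvec().round(3))
E
python3 - <<'E'
from h import *
c=cam('wrist'); s=robot.observe(); R=Ro.from_euler('xyz',s['tool_rot']).as_matrix()
print((R.T@(c['T'][:3,3]-s['tool_pos'])).round(3),(R.T@c['T'][:3,:3]).round(3),c['fx'],c['fy'],c['cx'],c['cy'])
go([.50,.345,.30],83)
E
```

```text
[ 0.072  0.001 -0.15 ] [[-0.002  0.965  0.264]
 [ 1.     0.001  0.001]
 [ 0.001  0.264 -0.965]] 281.19162043548687 281.19162043548687 256.62540400116893 194.82722865444336
tool shift cm (final axes after turn) [-9.17 27.99 -6.56] (current axes) [-29.45   0.65  -6.56] turn [-1.000e-03  0.000e+00  1.232e+00]
```

carry_out(
  deltas=[
    [-3.7, 0.08, -0.8, 0, 0, 0, 1],
    [-3.7, 0.08, -0.8, 0, 0, 0, 1],
    [-3.7, 0.08, -0.8, 0, 0, 0, 0.7],
    [-3.7, 0.08, -0.8, 0, 0, 0, 0.45],
    [-3.7, 0.08, -0.8, 0, 0, 0, 0.45],
    [-3.7, 0.08, -0.8, 0, 0, 0, 0.45],
    [-3.7, 0.08, -0.8, 0, 0, 0, 0.45],
    [-3.5, 0.08, -0.8, 0, 0, 0, 0.45],
  ],
)

```text
time: 0.92
tool_pos: [0.5012, 0.344, 0.299]
tool_rot: [-3.142, -0.0, 2.68]
contact_force: [0.4, -0.2, 0.4]
opening: 0.0564
grip_force: 0.0
```

carry_out(
  deltas=[
    [0, 0, 0, 0, 0, 0.124, 0.45],
    [0, 0, 0, 0, 0, 0.124, 0.45],
    [0, 0, 0, 0, 0, 0.124, 0.45],
    [0, 0, 0, 0, 0, 0.124, 0.45],
    [0, 0, 0, 0, 0, 0.124, 0.45],
    [0, 0, 0, 0, 0, 0.124, 0.45],
    [0, 0, 0, 0, 0, 0.124, 0.45],
    [0, 0, 0, 0, 0, 0.124, 0.45],
  ],
)

```text
time: 1.58
tool_pos: [0.4996, 0.3452, 0.2985]
tool_rot: [-3.141, 0.0, 1.683]
contact_force: [0.4, 0.6, 0.9]
opening: 0.0413
grip_force: 0.0
```

carry_out(
  deltas=[
    [0, 0, 0, 0, 0, 0.12, 0.45],
    [0, 0, 0, 0, 0, 0.12, 0.45],
    [0, 0, 0, 0, 0, 0, 0.45],
    [0, 0, 0, 0, 0, 0, 0.45],
    [0, 0, 0, 0, 0, 0, 0.45],
    [0, 0, 0, 0, 0, 0, 0.45],
    [0, 0, 0, 0, 0, 0, 0.45],
    [0, 0, 0, 0, 0, 0, 0.45],
  ],
)

```text
time: 2.25
tool_pos: [0.4996, 0.3452, 0.2987]
tool_rot: [-3.142, -0.0, 1.45]
contact_force: [-0.0, 0.1, -0.3]
opening: 0.0413
grip_force: 0.0
```

```bash
python3 - <<'E'
from h import *
c=cam('wrist'); print(robot.observe()['tool_pos'],robot.observe()['tool_rot'],robot.observe()['opening'])
np.savez('w1.npz',**c); cv2.imwrite('pics/w1.png',cv2.resize(c['image'],(800,600),interpolation=cv2.INTER_CUBIC))
P=pts(c); 
m=(P[...,2]>.085)&(P[...,2]<.115)&(abs(P[...,0]-.51)<.08)&(abs(P[...,1]-.345)<.06)
n,l,st,ce=cv2.connectedComponentsWithStats(m.astype(np.uint8))
for i in range(1,n):
    if st[i,4]<30: continue
    Q=P[l==i]; top=Q[Q[:,2]>np.percentile(Q[:,2],90)-.006]; b=cv2.minAreaRect((Q[:,:2]*1000).astype(np.float32)); print(st[i],b,np.percentile(Q[:,2],[5,50,95]))
E
```

```text
[0.49962744 0.34523711 0.29873987] [ 3.14156012e+00 -6.06444317e-05  1.44948755e+00] 0.04120189255096565
[239 147   8  48 351] ((481.7915954589844, 354.0269470214844), (59.212554931640625, 8.860629081726074), 82.6974868774414) [0.08877026 0.09764493 0.09900259]
[289 147   7  48 239] ((545.0202026367188, 346.28033447265625), (59.341041564941406, 5.195731163024902), 82.9673843383789) [0.08653631 0.09728681 0.09876301]
```

View pics/w1.png

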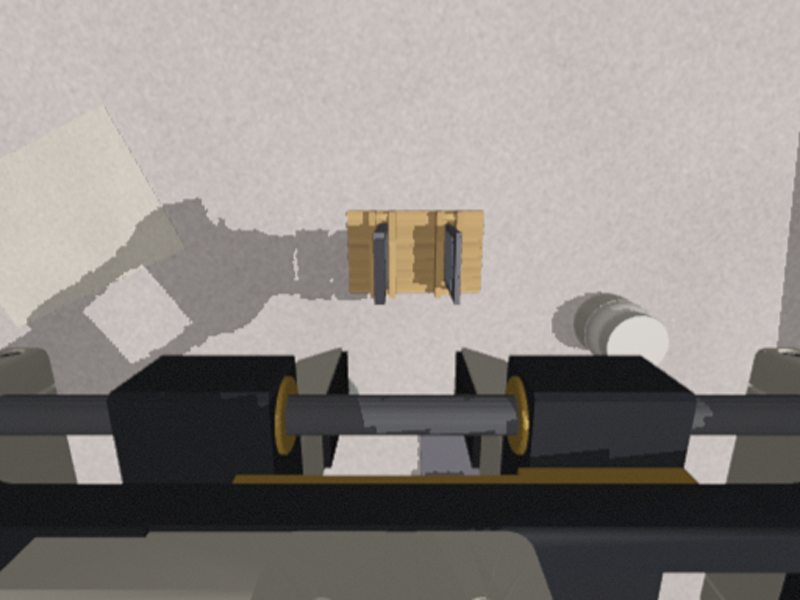

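The wrist view shows the holder, with the cassette at pixel (379,265) 8.9 mm thick and the one at (453,262) 5.2 mm. The tops are at z≈0.098 and 64 mm apart, as specified. I grasp the thick one at (0.482,0.354).

carry_out(
  deltas=[
    [0.33, -0.93, 0.5, 0, 0, 0, 0.45],
    [0.33, -0.94, 3.5, 0, 0, 0, 0.45],
    [0, 0, 4, 0, 0, 0, 0.45],
    [0, 0, 4, 0, 0, 0, 0.45],
    [0, 0, 4, 0, 0, 0, 0.45],
    [0, 0, 3.5, 0, 0, 0, 0.45],
    [0, 0, 2, 0, 0, 0, 0.45],
    [0, 0, 1, 0, 0, 0, 0.45],
  ],
)

```text
time: 2.97
tool_pos: [0.4802, 0.3532, 0.0702]
tool_rot: [-3.137, 0.003, 1.449]
contact_force: [-0.8, -0.1, 0.8]
opening: 0.0413
grip_force: 0.0
```

carry_out(
  deltas=[
    [0, 0, 0, 0, 0, 0, 0.45],
    [0, 0, 0, 0, 0, 0, 0.3],
    [0, 0, 0, 0, 0, 0, 0.15],
    [0, 0, 0, 0, 0, 0, 0],
    [0, 0, 0, 0, 0, 0, 0],
    [0, 0, 0, 0, 0, 0, 0],
    [0, 0, 0, 0, 0, 0, 0],
    [0, 0, 0, 0, 0, 0, 0],
  ],
  force=15,
)

```text
time: 3.63
tool_pos: [0.4823, 0.3543, 0.0746]
tool_rot: [3.14, -0.001, 1.449]
contact_force: [-0.9, -0.6, 4.8]
opening: 0.0091
grip_force: 15.0
```

carry_out(
  deltas=[
    [0, 0, -0.7, 0, 0, 0, 0],
    [0, 0, -1, 0, 0, 0, 0],
    [0, 0, -2, 0, 0, 0, 0],
    [0, 0, -4, 0, 0, 0, 0],
    [0, 0, -4, 0, 0, 0, 0],
    [0, 0, -4, 0, 0, 0, 0],
    [0, 0, -4, 0, 0, 0, 0],
    [0, 0, -4, 0, 0, 0, 0],
  ],
)

```text
time: 4.3
tool_pos: [0.4812, 0.3538, 0.3138]
tool_rot: [3.141, -0.0, 1.449]
contact_force: [1.3, 1.0, 0.2]
opening: 0.0092
grip_force: 15.0
```

carry_out(
  deltas=[
    [0, 0, -4, 0, 0, 0, 0],
    [-2.3, 0.5, 0, 0, 0, 0, 0],
    [-4, 0.9, 0, 0, 0, 0, 0],
    [-4, 0.9, 0, 0, 0, 0, 0],
    [-4, 0.9, 0, 0, 0, 0, 0],
    [-4, 0.9, 0, 0, 0, 0, 0],
    [-4, 0.9, 0, 0, 0, 0, 0],
    [-4, 0.9, 0, 0, 0, 0, 0],
  ],
)

```text
time: 4.97
tool_pos: [0.5078, 0.084, 0.3517]
tool_rot: [3.141, -0.0, 1.449]
contact_force: [1.1, -0.2, -0.9]
opening: 0.0092
grip_force: 15.0
```

carry_out(
  deltas=[
    [-4, 0.9, 0, 0, 0, 0, 0],
    [-4, 0.9, 0, 0, 0, 0, 0],
    [-4, 0.9, 0, 0, 0, 0, 0],
    [-4, 0.9, 0, 0, 0, 0, 0],
    [-4, 0.9, 0, 0, 0, 0, 0],
    [-4, 0.9, 0, 0, 0, 0, 0],
    [-3, 0.9, 0, 0, 0, 0.04, 0],
    [-1, 0.4, 0, 0, 0, 0, 0],
  ],
)

```text
time: 5.63
tool_pos: [0.5399, -0.2048, 0.3507]
tool_rot: [-3.141, 0.001, 1.403]
contact_force: [-0.5, 0.3, -0.8]
opening: 0.0085
grip_force: 15.0
```

carry_out(
  deltas=[
    [0, 0, 0, 0, 0, 0, 0],
    [0, 0, 0, 0, 0, 0, 0],
    [0, 0, 0, 0, 0, 0, 0],
    [0, 0, 0, 0, 0, 0, 0],
    [0, 0, 0, 0, 0, 0, 0],
    [0, 0, 0, 0, 0, 0, 0],
    [0, 0, 0, 0, 0, 0, 0],
    [0, 0, 0, 0, 0, 0, 0],
  ],
)

```text
time: 6.3
tool_pos: [0.5405, -0.1998, 0.3508]
tool_rot: [3.141, -0.0, 1.409]
contact_force: [-0.2, -0.6, -1.4]
opening: 0.0093
grip_force: 15.0
```

```bash
python3 - <<'E'
from h import *
c=cam('wrist'); s=robot.observe(); print(s['tool_pos'],s['tool_rot'],s['opening'],s['contact_force'])
np.savez('w2.npz',**c); cv2.imwrite('pics/w2.png',cv2.resize(c['image'],(800,600),interpolation=cv2.INTER_CUBIC))
P=pts(c)
for lo,hi in((.003,.012),(.036,.056),(.16,.23)):
    m=(P[...,2]>lo)&(P[...,2]<hi)&(abs(P[...,0]-.545)<.1)&(abs(P[...,1]+.235)<.14)
    n,l,st,ce=cv2.connectedComponentsWithStats(m.astype(np.uint8))
    for i in range(1,n):
        if st[i,4]<40: continue
        Q=P[l==i]; b=cv2.minAreaRect((Q[:,:2]*1000).astype(np.float32)); print(lo,st[i],np.round(b[0],1),np.round(b[1],1),round(b[2],1),np.percentile(Q[:,2],[5,50,95]).round(4))
E
```

```text
[ 0.54044859 -0.2000081   0.35078579] [ 3.14146159e+00 -5.32410215e-05  1.40924167e+00] 0.009138281311378138 [ 0.14243689  0.02795998 -0.78108742]
0.003 [ 243  115   39   81 1665] [ 548.9 -194.8] [141.5  63.9] 79.2 [0.0043 0.0057 0.0073]
0.003 [258 118   9  39 266] [ 555.2 -162.3] [64.8 11.8] 79.2 [0.0042 0.0057 0.0073]
0.003 [314 199  11  27  98] [ 635.8 -315.3] [51.  18.1] 90.0 [0.0039 0.0058 0.0099]
0.003 [243 205   5  19  85] [ 502.1 -295.9] [35.9  7.6] 80.2 [0.0045 0.0058 0.007 ]
0.003 [267 207  11  17  53] [ 551.3 -305.7] [32.3 17.2] 77.8 [0.0045 0.0056 0.007 ]
0.036 [253 118   6  41 180] [ 545.1 -159.9] [63.2  7.5] 78.9 [0.0371 0.0448 0.0474]
0.036 [266 118   6  41 191] [ 565.2 -163.4] [63.4  7.8] 81.0 [0.0369 0.0439 0.0472]
0.16 [243 195   6  11  60] [ 521.8 -224.2] [11.7  6.4] 80.0 [0.1624 0.1657 0.1669]
0.16 [265 196  18  23 302] [ 555.8 -230.8] [12.  22.7] 78.5 [0.1632 0.1921 0.2125]
```

View pics/w2.png

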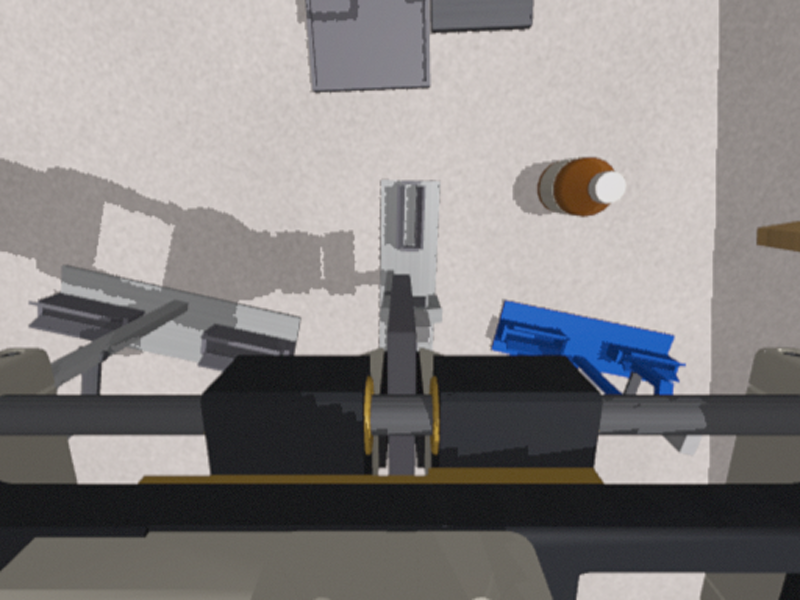

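The wrist view shows the wide slot at pixel (411,215) with lips at (545,-160) and (565,-163), the hook and tab at (425,310), and the cassette edge in the jaws at (400,280). The slot centre is (0.5552,-0.1616) from both the lips and the base end. The rack yaw is about -10.7° and its origin about (0.5425,-0.2284).

carry_out(
  deltas=[
    [0, 0, 0, 0, 0, 0.025, 0],
    [2, 0.37, 0, 0, 0, 0, 0],
    [2.04, 0.37, 0, 0, 0, 0, 0],
    [0, 0, 4, 0, 0, 0, 0],
    [0, 0, 4, 0, 0, 0, 0],
    [0, 0, 4, 0, 0, 0, 0],
    [0, 0, 3, 0, 0, 0, 0],
    [0, 0, 2.5, 0, 0, 0, 0],
  ],
)

```text
time: 7.02
tool_pos: [0.5542, -0.1614, 0.173]
tool_rot: [-3.139, -0.001, 1.384]
contact_force: [0.0, 0.2, -0.9]
opening: 0.0089
grip_force: 15.0
```

carry_out(
  deltas=[
    [0, 0, 2, 0, 0, 0, 0],
    [0, 0, 1.5, 0, 0, 0, 0],
    [0, 0, 1, 0, 0, 0, 0],
    [0, 0, 0.4, 0, 0, 0, 0],
    [0, 0, 0, 0, 0, 0, 0],
    [0, 0, 0, 0, 0, 0, 0],
    [0, 0, 0, 0, 0, 0, 0],
    [0, 0, 0, 0, 0, 0, 0],
  ],
)

```text
time: 7.68
tool_pos: [0.5558, -0.1622, 0.1279]
tool_rot: [3.139, 0.0, 1.384]
contact_force: [-0.2, -0.4, -1.2]
opening: 0.009
grip_force: 15.0
```

```bash
python3 - <<'E'
from h import *
c=cam('wrist'); s=robot.observe(); print(s['tool_pos'],s['tool_rot'],s['opening'],s['contact_force'])
cv2.imwrite('pics/w3.png',cv2.resize(c['image'][60:280,130:400],(800,600),interpolation=cv2.INTER_CUBIC))
go([.5552,-.1616,.0746],79.3)
P=pts(c)
m=(P[...,2]>.036)&(P[...,2]<.05)&(abs(P[...,0]-.555)<.03)&(abs(P[...,1]+.16)<.05)
n,l,st,ce=cv2.connectedComponentsWithStats(m.astype(np.uint8))
for i in range(1,n):
    if st[i,4]<40: continue
    Q=P[l==i]; b=cv2.minAreaRect((Q[:,:2]*1000).astype(np.float32)); print(st[i],np.round(b[0],1),np.round(b[1],1),round(b[2],1),np.percentile(Q[:,2],[5,50,95]).round(4))
m=(P[...,2]>.053)&(P[...,2]<.115)&(abs(P[...,0]-.555)<.03)&(abs(P[...,1]+.16)<.05)
Q=P[m]; b=cv2.minAreaRect((Q[:,:2]*1000).astype(np.float32)); print('cass',b,np.percentile(Q[:,2],[0,5,50]))
E
```

```text
[ 0.55566082 -0.1621431   0.12767274] [3.13984288e+00 2.90730098e-04 1.38380683e+00] 0.008771468575209834 [-0.32035501 -0.38945553 -0.11312237]
tool shift cm (final axes after turn) [ 0.04 -0.06  5.31] (current axes) [ 0.05 -0.06  5.31] turn [ 0.002  0.    -0.   ]
[240 166  10  58 465] [ 546.2 -153.8] [51.8  7.4] 78.2 [0.0373 0.0445 0.0469]
[264 166  10  58 468] [ 566.8 -157.8] [51.9  7.5] 80.0 [0.0373 0.0444 0.0471]
cass ((560.6200561523438, -134.0300750732422), (1.3919377326965332, 8.960285186767578), 79.6205062866211) [0.06081031 0.06456615 0.09290598]
```

View pics/w3.png

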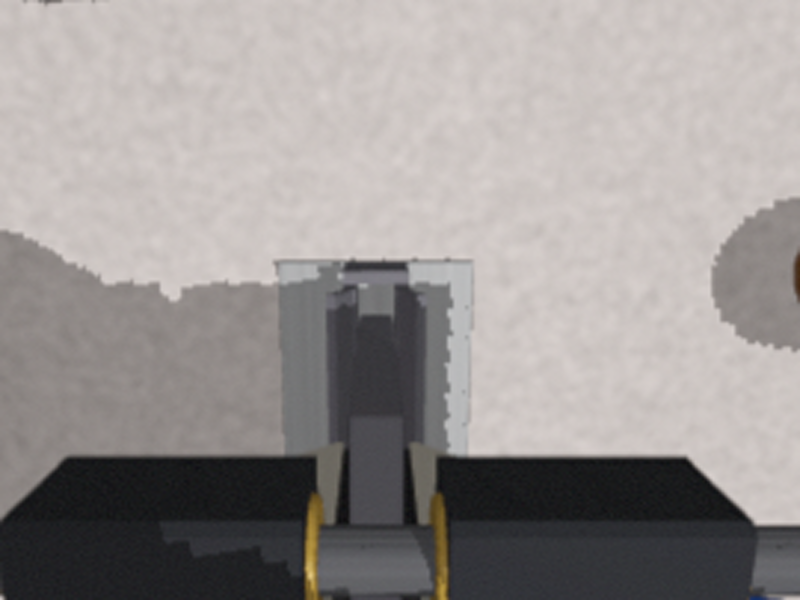

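The picture shows the cassette's lower edge at (375,320), centred between the lips (335 and 415) to within a pixel and clear of the end stop at (375,270). I lower it in.

carry_out(
  deltas=[
    [0.1, -0.02, 0.5, 0, 0, 0, 0],
    [0, 0, 0.8, 0, 0, 0, 0],
    [0, 0, 0.8, 0, 0, 0, 0],
    [0, 0, 0.8, 0, 0, 0, 0],
    [0, 0, 0.8, 0, 0, 0, 0],
    [0, 0, 0.8, 0, 0, 0, 0],
    [0, 0, 0, 0, 0, 0, 0],
    [0, 0, 0, 0, 0, 0, 0],
  ],
)

```text
time: 8.4
tool_pos: [0.5549, -0.1608, 0.081]
tool_rot: [-3.14, -0.0, 1.384]
contact_force: [-0.3, -0.7, -0.6]
opening: 0.0082
grip_force: 15.0
```

carry_out(
  deltas=[
    [0, 0, 0.2, 0, 0, 0, 0],
    [0, 0, 0.2, 0, 0, 0, 0],
    [0, 0, 0.2, 0, 0, 0, 0],
    [0, 0, 0.15, 0, 0, 0, 0],
    [0, 0, 0, 0, 0, 0, 0],
    [0, 0, 0, 0, 0, 0, 0],
    [0, 0, 0, 0, 0, 0, 0],
    [0, 0, 0, 0, 0, 0, 0],
  ],
)

```text
time: 9.07
tool_pos: [0.5554, -0.1611, 0.0746]
tool_rot: [3.141, 0.0, 1.384]
contact_force: [-1.3, -1.2, 4.1]
opening: 0.009
grip_force: 15.0
```

carry_out(
  deltas=[
    [0, 0, 0, 0, 0, 0, 0.15],
    [0, 0, 0, 0, 0, 0, 0.3],
    [0, 0, 0, 0, 0, 0, 0.4],
    [0, 0, 0, 0, 0, 0, 0.4],
    [0, 0, -1, 0, 0, 0, 0.4],
    [0, 0, -2, 0, 0, 0, 0.4],
    [0, 0, -4, 0, 0, 0, 0.4],
    [0, 0, -4, 0, 0, 0, 0.4],
  ],
)

```text
time: 9.73
tool_pos: [0.5543, -0.1606, 0.185]
tool_rot: [-3.139, -0.001, 1.384]
contact_force: [1.2, -0.7, 0.5]
opening: 0.0368
grip_force: 0.0
```

carry_out(
  deltas=[
    [0, 0, -4, 0, 0, 0, 0.4],
    [0, 0, -4, 0, 0, 0, 0.4],
    [0, 0, -4, 0, 0, 0, 0.4],
    [0, 0, -4, 0, 0, 0, 0.4],
    [0, 0, 0, 0, 0, 0, 0.4],
    [0, 0, 0, 0, 0, 0, 0.4],
    [0, 0, 0, 0, 0, 0, 0.4],
    [0, 0, 0, 0, 0, 0, 0.4],
  ],
)

```text
time: 10.4
tool_pos: [0.5546, -0.1607, 0.3428]
tool_rot: [-3.139, -0.001, 1.384]
contact_force: [0.2, 0.1, -0.7]
opening: 0.0368
grip_force: 0.0
```

```bash
python3 - <<'E'
from h import *
c=cam('wrist'); s=robot.observe(); print(s['tool_pos'],s['tool_rot'],s['opening'],s['contact_force'])
P=pts(c)
for lo,hi in((.003,.012),(.036,.056),(.085,.11),(.16,.175),(.2,.22)):
    m=(P[...,2]>lo)&(P[...,2]<hi)&(abs(P[...,0]-.545)<.06)&(abs(P[...,1]+.235)<.14)
    n,l,st,ce=cv2.connectedComponentsWithStats(m.astype(np.uint8))
    for i in range(1,n):
        if st[i,4]<40: continue
        Q=P[l==i]; b=cv2.minAreaRect((Q[:,:2]*1000).astype(np.float32)); print(lo,st[i],np.round(b[0],1),np.round(b[1],1),round(b[2],1),np.percentile(Q[:,2],[5,50,95]).round(4))
# loop in top camera
c=cam('top'); P=pts(c)
for (lo,hi) in ((.18,.212),(.22,.24),(.008,.02)):
    m=(P[...,2]>lo)&(P[...,2]<hi)&(abs(P[...,0]-.58)<.15)&(abs(P[...,1]-.055)<.11)
    n,l,st,ce=cv2.connectedComponentsWithStats(m.astype(np.uint8),connectivity=8)
    for i in range(1,n):
        if st[i,4]<10: continue
        Q=P[l==i]; b=cv2.minAreaRect((Q[:,:2]*1000).astype(np.float32)); print('top',lo,st[i],np.round(b[0],1),np.round(b[1],1),round(b[2],1),np.percentile(Q[:,2],[5,50,95]).round(4))
E
```

```text
[ 0.55463236 -0.16074055  0.34263189] [-3.13843440e+00 -8.17949484e-04  1.38378462e+00] 0.036721481394645254 [-0.13368059  0.16253939 -0.54432429]
0.003 [ 239  140   38   89 1895] [ 546.6 -204.6] [161.6  63.9] 79.4 [0.0043 0.0057 0.0072]
0.003 [255 144   7  37  43] [ 560.  -163.2] [63.3 10.1] 88.7 [0.004  0.0056 0.0069]
0.003 [241 239   6  13  65] [ 498.7 -312.4] [25.1  9.5] 78.9 [0.0042 0.0057 0.007 ]
0.003 [270 239   5  13  61] [ 551.5 -322.7] [25.1  7.8] 80.2 [0.0043 0.0058 0.0072]
0.036 [249 145   6  40 195] [ 544.7 -159.9] [64.3  8. ] 79.1 [0.0372 0.0444 0.0471]
0.036 [262 145   5  40 181] [ 564.7 -163.4] [63.3  6.4] 79.6 [0.0364 0.0442 0.0475]
0.085 [255 149   6  43 255] [ 554.4 -161.5] [59.5  7.3] 79.2 [0.0963 0.0978 0.0994]
0.16 [239 228  39  12 263] [ 542.4 -228.1] [12.6 48.1] 79.6 [0.1625 0.1662 0.1727]
0.2 [247 242  24  10 229] [ 543.2 -225.5] [ 6.8 25.5] 79.4 [0.2009 0.2109 0.2127]
top 0.18 [228 127  21  49 308] [613.4  53.9] [ 51.7 135.6] 82.8 [0.1933 0.199  0.2082]
top 0.22 [241 128   5   5  22] [666.5  46.3] [11.3 12.1] 90.0 [0.2231 0.2267 0.2301]
top 0.008 [231 134  10  20 119] [682.   77.8] [24.5 64. ] 83.0 [0.009  0.012  0.0166]
top 0.008 [242 136  19  34 333] [654.7  30.2] [ 52.8 109.2] 83.0 [0.0085 0.0116 0.0164]
top 0.008 [232 156  14  11 109] [622.8  66.9] [41.2 30.8] 84.1 [0.0087 0.0119 0.0169]
top 0.008 [257 168   9   3  12] [599.4  -7.6] [26.9  4.7] 82.6 [0.0083 0.0141 0.0164]
top 0.008 [266 169   5  10  22] [584.3 -31.9] [13.5 28.5] 73.2 [0.0083 0.0111 0.0149]
top 0.008 [208 176  19  24  56] [521.3 146.3] [89.3 44.6] 33.0 [0.0084 0.0117 0.016 ]
top 0.008 [267 180   3   9  12] [549.1 -31.5] [ 3.7 27.6] 83.2 [0.009  0.0117 0.0154]
top 0.008 [256 190  12  16  37] [499.  -21.4] [26.4 55.7] 51.2 [0.0087 0.0114 0.0162]
top 0.008 [228 198  15   4  21] [494.8  74.2] [46.   7.1] 83.4 [0.009  0.0122 0.0165]
```

Cassette seated: its top is at z=0.098, at slot centre (0.554,-0.161), and it is released. Rack origin is (0.5424,-0.2282), yaw -10.5°. Next I turn to take the tab.

carry_out(
  deltas=[
    [0, 0, 0, 0, 0, -0.121, 0.45],
    [0, 0, 0, 0, 0, -0.121, 0.45],
    [0, 0, 0, 0, 0, -0.121, 0.45],
    [0, 0, 0, 0, 0, -0.121, 0.45],
    [0, 0, 0, 0, 0, -0.121, 0.45],
    [0, 0, 0, 0, 0, -0.121, 0.45],
    [0, 0, 0, 0, 0, -0.121, 0.45],
    [0, 0, 0, 0, 0, -0.121, 0.45],
  ],
)

```text
time: 11.17
tool_pos: [0.555, -0.1609, 0.3431]
tool_rot: [-3.141, -0.002, 2.358]
contact_force: [-0.4, 0.3, -1.0]
opening: 0.0412
grip_force: 0.0
```

carry_out(
  deltas=[
    [0, 0, 0, 0, 0, -0.121, 0.45],
    [0, 0, 0, 0, 0, -0.121, 0.45],
    [0, 0, 0, 0, 0, -0.121, 0.45],
    [0, 0, 0, 0, 0, -0.121, 0.45],
    [0, 0, 0, 0, 0, -0.121, 0.45],
    [0, -3.4, 0, 0, 0, 0, 0.45],
    [0, -3.4, 0, 0, 0, 0, 0.45],
    [0, 0, 2, 0, 0, 0, 0.45],
  ],
)

```text
time: 11.83
tool_pos: [0.5425, -0.2332, 0.326]
tool_rot: [-3.137, 0.004, 2.953]
contact_force: [-0.6, -0.2, -0.0]
opening: 0.041
grip_force: 0.0
```

carry_out(
  deltas=[
    [0, 0, 3, 0, 0, 0, 0.45],
    [0, 0, 2, 0, 0, 0, 0.45],
    [0, 0, 0, 0, 0, 0, 0.45],
    [0, 0, 0, 0, 0, 0, 0.45],
    [0, 0, 0, 0, 0, 0, 0.45],
    [0, 0, 0, 0, 0, 0, 0.45],
    [0, 0, 0, 0, 0, 0, 0.45],
    [0, 0, 0, 0, 0, 0, 0.45],
  ],
)

```text
time: 12.5
tool_pos: [0.5431, -0.2279, 0.2753]
tool_rot: [-3.141, 0.002, 2.957]
contact_force: [0.2, -0.0, -0.5]
opening: 0.0413
grip_force: 0.0
```

```bash
python3 - <<'E'
from h import *
c=cam('wrist'); s=robot.observe(); print(s['tool_pos'],s['tool_rot'],s['opening'],s['contact_force'])
np.savez('w4.npz',**c);cv2.imwrite('pics/w4.png',cv2.resize(c['image'],(800,600),interpolation=cv2.INTER_CUBIC))
P=pts(c)
for lo,hi in((.003,.012),(.085,.11),(.16,.175),(.2,.22)):
    m=(P[...,2]>lo)&(P[...,2]<hi)&(abs(P[...,0]-.545)<.06)&(abs(P[...,1]+.235)<.14)
    n,l,st,ce=cv2.connectedComponentsWithStats(m.astype(np.uint8))
    for i in range(1,n):
        if st[i,4]<60: continue
        Q=P[l==i]; b=cv2.minAreaRect((Q[:,:2]*1000).astype(np.float32)); print(lo,st[i],np.round(b[0],1),np.round(b[1],1),round(b[2],1),np.percentile(Q[:,2],[5,50,95]).round(4))
go([.5424,-.2282,.189],169.5)
E
```

```text
[ 0.54296644 -0.22781953  0.27508507] [-3.14115981e+00  1.47712171e-03  2.95700430e+00] 0.04142835841578344 [-0.3231702   0.21987169  0.08775636]
0.003 [ 185  145  142   42 3548] [ 541.8 -229.2] [209.8  62.9] 79.4 [0.0044 0.0057 0.0072]
0.003 [188 167  43   3  87] [ 532.3 -297.8] [63.3  2.5] 80.5 [0.0045 0.0071 0.0103]
0.085 [286 173  51  10 455] [ 553.8 -162.8] [59.3  9.1] 78.8 [0.0903 0.0974 0.0988]
0.16 [248 168  13  16 203] [ 523.8 -225.9] [11.3 12.7] 79.3 [0.1633 0.1664 0.1725]
0.2 [247 191  15  34 507] [ 542.  -228.9] [11.5 25.5] 79.7 [0.2053 0.2116 0.2127]
tool shift cm (final axes after turn) [ 0.05 -0.05  8.61] (current axes) [ 0.06 -0.04  8.61] turn [-0.     0.001 -0.001]
```

View pics/w4.png

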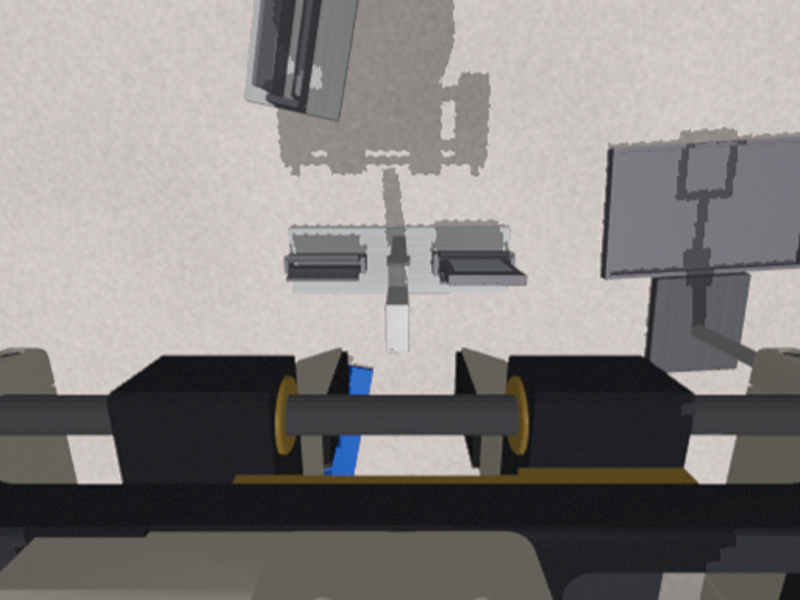

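The wrist view shows the tab at pixel (397,325) midway between the open fingers, and the cassette in the right-hand (+y) slot at (480,270). Tab centre is (0.542,-0.229), 11.5 x 25.5 mm, top at 0.212. All as specified; I grasp it.

carry_out(
  deltas=[
    [0.08, -0.13, 1.5, 0, 0, 0, 0.45],
    [0, 0, 2.5, 0, 0, 0, 0.45],
    [0, 0, 2.5, 0, 0, 0, 0.45],
    [0, 0, 1.5, 0, 0, 0, 0.45],
    [0, 0, 0.6, 0, 0, 0, 0.45],
    [0, 0, 0, 0, 0, 0, 0.45],
    [0, 0, 0, 0, 0, 0, 0.3],
    [0, 0, 0, 0, 0, 0, 0.2],
  ],
  force=50,
)

```text
time: 13.22
tool_pos: [0.5424, -0.2293, 0.1897]
tool_rot: [-3.141, 0.003, 2.957]
contact_force: [0.4, 0.3, 0.3]
opening: 0.0322
grip_force: 0.0
```

carry_out(
  deltas=[
    [0, 0, 0, 0, 0, 0, 0.1],
    [0, 0, 0, 0, 0, 0, 0],
    [0, 0, 0, 0, 0, 0, 0],
    [0, 0, 0, 0, 0, 0, 0],
    [0, 0, 0, 0, 0, 0, 0],
    [0, 0, 0, 0, 0, 0, 0],
    [0, 0, 0, 0, 0, 0, 0],
    [0, 0, 0, 0, 0, 0, 0],
  ],
  force=50,
)

```text
time: 13.88
tool_pos: [0.5418, -0.2294, 0.1887]
tool_rot: [-3.141, 0.001, 2.957]
contact_force: [-0.6, -3.8, 4.2]
opening: 0.0119
grip_force: 50.0
```

carry_out(
  deltas=[
    [0, 0, -0.5, 0, 0, 0, 0],
    [0, 0, -1, 0, 0, 0, 0],
    [0, 0, -1.5, 0, 0, 0, 0],
    [0, 0, -2, 0, 0, 0, 0],
    [0, 0, -2, 0, 0, 0, 0],
    [1, 0, -1.5, 0, 0, 0, 0],
    [2, 0, -0.5, 0, 0, 0, 0],
    [2.5, 0.5, 0, 0, 0, 0, 0],
  ],
)

```text
time: 14.55
tool_pos: [0.489, -0.2143, 0.2794]
tool_rot: [-3.141, 0.002, 2.957]
contact_force: [-1.4, 1.1, -5.1]
opening: 0.0118
grip_force: 50.0
```

carry_out(
  deltas=[
    [2.5, 1, 0, 0, 0, 0, 0],
    [2.5, 1.5, 0, 0, 0, 0, 0],
    [1.5, 2.5, 0, 0, 0, 0, 0],
    [0.5, 2.8, 0, 0, 0, 0, 0],
    [0, 3, 0, 0, 0, 0, 0],
    [0, 3, 0, 0, 0, 0, 0],
    [0, 3, 0, 0, 0, 0, 0],
    [0, 3, 0, 0, 0, 0, 0],
  ],
)

```text
time: 15.22
tool_pos: [0.4555, -0.0045, 0.2783]
tool_rot: [3.141, -0.001, 2.957]
contact_force: [0.5, 0.0, -5.4]
opening: 0.0117
grip_force: 50.0
```

carry_out(
  deltas=[
    [0, 3, 0, 0, 0, 0, 0],
    [0, 2.5, 0, 0, 0, -0.02, 0],
    [0, 1.5, 0, 0, 0, -0.02, 0],
    [0, 1, 0, 0, 0, -0.018, 0],
    [0, 0, 0, 0, 0, 0, 0],
    [0, 0, 0, 0, 0, 0, 0],
    [0, 0, 0, 0, 0, 0, 0],
    [0, 0, 0, 0, 0, 0, 0],
  ],
)

```text
time: 15.88
tool_pos: [0.47, 0.0713, 0.2782]
tool_rot: [-3.141, -0.0, 3.013]
contact_force: [0.4, -0.7, -5.4]
opening: 0.0116
grip_force: 50.0
```

```bash
cat > m.py <<'E'
from h import *
import sys
c=cam('wrist'); s=robot.observe(); print(s['tool_pos'],s['tool_rot'],s['opening'],s['contact_force'])
cv2.imwrite(f'pics/{sys.argv[1]}.png',cv2.resize(c['image'],(800,600),interpolation=cv2.INTER_CUBIC))
P=pts(c); T=s['tool_pos']
for nm,lo,hi,cx,cy,rx,ry in(('base',T[2]-.19-.004,T[2]-.19+.015,T[0],T[1],.06,.12),('cass',T[2]-.1,T[2]-.085,T[0],T[1],.06,.12),('tab',T[2]+.008,T[2]+.03,T[0],T[1],.04,.03),('loop',.18,.205,.60,.055,.1,.05),('post',.215,.24,.67,.045,.03,.04)):
    m=(P[...,2]>lo)&(P[...,2]<hi)&(abs(P[...,0]-cx)<rx)&(abs(P[...,1]-cy)<ry)
    n,l,st,ce=cv2.connectedComponentsWithStats(m.astype(np.uint8))
    for i in range(1,n):
        if st[i,4]<60: continue
        Q=P[l==i]; b=cv2.minAreaRect((Q[:,:2]*1000).astype(np.float32)); print(nm,st[i],np.round(b[0],1),np.round(b[1],1),round(b[2],1),np.percentile(Q[:,2],[5,50,95]).round(4))
E
python3 m.py w5
```

```text
[0.47002546 0.0713635  0.27824153] [-3.14141684e+00 -1.62272998e-04  3.01310250e+00] 0.012105671532982408 [ 0.17080604 -0.88090394 -5.69755773]
base [ 168  152  178   52 5130] [469.   71.7] [209.6  63.5] 82.6 [0.0941 0.0953 0.0968]
base [171 180  55   4  69] [463.5   2.8] [63.5  2.1] 83.3 [0.097  0.0988 0.1032]
cass [299 194  69  13 805] [479.7 140.6] [60.1  9.7] 83.0 [0.1806 0.1869 0.1881]
tab [233 230  48  22 879] [459.9  73.6] [25.4  6. ] 83.9 [0.2876 0.2981 0.3048]
tab [245 278  24  11 259] [480.2  70.9] [12.   7.3] 80.5 [0.3002 0.3011 0.302 ]
```

View pics/w5.png

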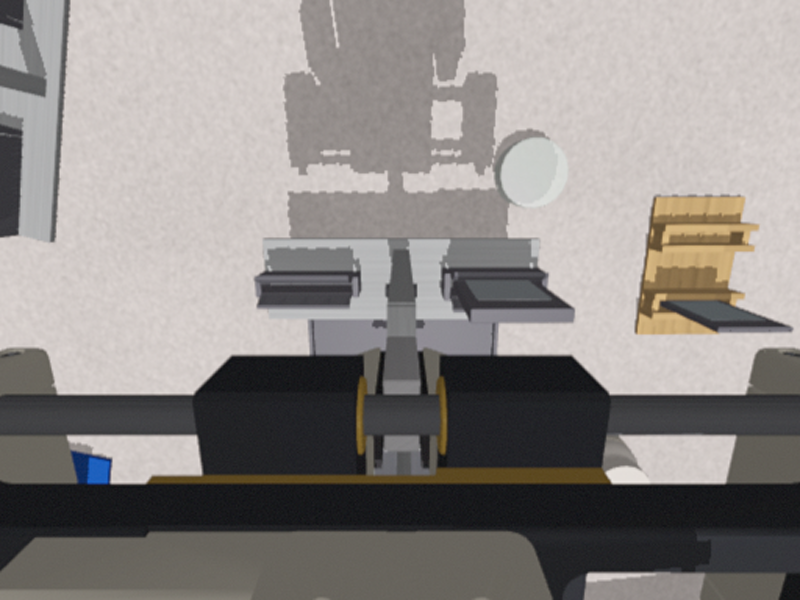

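The wrist camera looks back towards the robot, so the loop is out of its view. It does show the rack hanging level: base centre (0.469,0.0717), underside z=0.089, yaw -7.3°. I measure the loop's front bar from the top and scene cameras, and the tab in the same images to cancel any bias.

```bash
python3 - <<'E'
from h import *
a=np.radians(-7.2); ex=np.array([np.cos(a),np.sin(a)]); ey=np.array([-ex[1],ex[0]])
B=np.array([.550,.0615])
for n in('top','scene'):
    c=cam(n); P=pts(c); Q=P.reshape(-1,3)
    q=(Q[:,:2]-B)*1000; X=q@ex; Y=q@ey; Z=Q[:,2]*1000
    m=(Z>180)&(Z<206)&(abs(Y)<40)&(X>-20)&(X<65)
    f=m&(X<14)&(abs(Y)<12); r=m&(X>38)&(abs(Y)<12)
    print(n,'front',f.sum(),X[f].mean(),np.percentile(X[f],[2,98]),'z',np.percentile(Z[f],[5,50,95]),'rear',r.sum(),X[r].mean() if r.any() else 0)
    for s in(-1,1):
        k=m&(X>10)&(X<42)&(Y*s>10); print('  side',s,k.sum(),Y[k].mean(), 'slope',np.polyfit(X[k],Y[k],1)[0])
    print('  slope front',np.polyfit(Y[m&(X<14)&(abs(Y)<18)],X[m&(X<14)&(abs(Y)<18)],1)[0])
    p=(Z>215)&(Z<235)&(X>95)&(X<140)&(abs(Y)<20); print('  post',p.sum(),X[p].mean(),Y[p].mean(),Z[p].mean())
    k=(np.abs(Q[:,2]-.0953)<.006)&(np.hypot(Q[:,0]-.469,Q[:,1]-.0717)<.125)
    b=cv2.minAreaRect((Q[k,:2]*1000).astype(np.float32)); print('  rackbase',k.sum(),b)
    k=(np.abs(Q[:,2]-.187)<.005)&(np.hypot(Q[:,0]-.4797,Q[:,1]-.1406)<.05); print('  cass',k.sum(),Q[k].mean(0),cv2.minAreaRect((Q[k,:2]*1000).astype(np.float32)))
    print('  arrival px bar',proj(c,[*B,.195]))
E
```

```text
<stdin>:9: RuntimeWarning: Mean of empty slice.
  ret = ret.dtype.type(ret / rcount)
Traceback (most recent call last):
IndexError: index -1 is out of bounds for axis 0 with size 0
```

```bash
python3 - <<'E'
from h import *
a=np.radians(-7.2); ex=np.array([np.cos(a),np.sin(a)]); ey=np.array([-ex[1],ex[0]])
B=np.array([.550,.0615])
mn=lambda v: (v.mean().round(2),np.percentile(v,[2,98]).round(1)) if v.size else None
for n in('top','scene'):
    c=cam(n); np.savez(n+'5.npz',**c); Q=pts(c).reshape(-1,3)
    q=(Q[:,:2]-B)*1000; X=q@ex; Y=q@ey; Z=Q[:,2]*1000
    m=(Z>180)&(Z<206)&(abs(Y)<40)&(X>-20)&(X<65)
    f=m&(X<14)&(abs(Y)<12); r=m&(X>38)&(abs(Y)<12)
    print(n,'front',f.sum(),mn(X[f]),'z',mn(Z[f]),'rear',r.sum(),mn(X[r]))
    for s in(-1,1):
        k=m&(X>10)&(X<42)&(Y*s>10); print('  side',s,k.sum(),mn(Y[k]), 'slope',np.polyfit(X[k],Y[k],1)[0] if k.sum()>9 else 0)
    k=m&(X<14)&(abs(Y)<17); print('  slope front',np.polyfit(Y[k],X[k],1)[0] if k.sum()>9 else 0)
    p=(Z>215)&(Z<235)&(X>95)&(X<140)&(abs(Y)<20); print('  post',p.sum(),mn(X[p]),mn(Y[p]),mn(Z[p]))
    k=(np.abs(Q[:,2]-.0953)<.006)&(np.hypot(Q[:,0]-.469,Q[:,1]-.0717)<.125)
    if k.sum()>9: print('  rackbase',k.sum(),cv2.minAreaRect((Q[k,:2]*1000).astype(np.float32)))
    k=(np.abs(Q[:,2]-.187)<.005)&(np.hypot(Q[:,0]-.4797,Q[:,1]-.1406)<.05)
    if k.sum()>9: print('  cass',k.sum(),Q[k].mean(0),cv2.minAreaRect((Q[k,:2]*1000).astype(np.float32)))
    if n=='scene': 
        u,v=proj(c,[.51,.065,.2]);print(u,v); u=int(u);v=int(v); cv2.imwrite('pics/s5.png',cv2.resize(c['image'][v-60:v+60,u-80:u+80],(800,600),interpolation=cv2.INTER_CUBIC))
E
```

```text
top front 0 None z None rear 19 (np.float64(57.08), array([50.8, 64.5]))
  side -1 0 None slope 0
  side 1 0 None slope 0
  slope front 0
  post 25 (np.float64(116.7), array([110.8, 123.2])) (np.float64(-0.04), array([-6.1,  5.7])) (np.float64(225.97), array([217.5, 231.6]))
  rackbase 391 ((450.7109375, 67.55957794189453), (60.52488708496094, 214.2881622314453), 4.716755390167236)
scene front 14 (np.float64(-1.04), array([-5.6,  1.8])) z (np.float64(198.08), array([195.3, 201.7])) rear 26 (np.float64(54.15), array([45.3, 63.5]))
  side -1 24 (np.float64(-17.39), array([-22.3, -13.4])) slope -0.08009991830967382
  side 1 25 (np.float64(26.76), array([21.2, 31.4])) slope 0.04465314580302774
  slope front -0.18897175544191003
  post 25 (np.float64(116.7), array([108.7, 123.1])) (np.float64(5.4), array([-2.6, 11.9])) (np.float64(223.43), array([215.4, 229.7]))
  rackbase 481 ((471.3068542480469, 77.48544311523438), (205.3328857421875, 67.97799682617188), 83.44158935546875)
  cass 55 [0.48141981 0.14480249 0.18664141] ((480.8088073730469, 143.7083740234375), (60.887451171875, 13.360041618347168), 83.73941802978516)
259.58565867659985 187.1572856181193
```

View pics/s5.png

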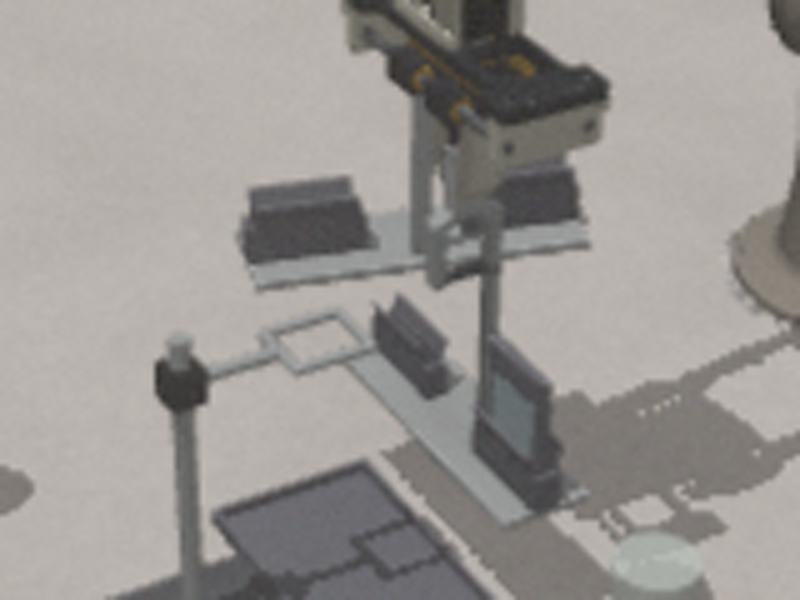

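Scene crop: the loop at (315,340), the hook with its gate at (460,250), and the rack in front of the loop. Allowing for the scene camera's bias of about (1,4) mm relative to the wrist camera, the bar is near (0.548,0.062). I bring the bar under the mouth, aiming for rack x≈+6.

carry_out(
  deltas=[
    [-0.5, 0, 0, 0, 0, 0, 0],
    [-1, 0.02, 0, 0, 0, 0, 0],
    [-1.3, 0.02, 0, 0, 0, 0, 0],
    [-1.3, 0.02, 0, 0, 0, 0, 0],
    [-1.3, 0.01, 0, 0, 0, 0, 0],
    [-1, 0, 0, 0, 0, 0, 0],
    [-0.7, 0, 0, 0, 0, 0, 0],
    [-0.25, 0, 0, 0, 0, 0, 0],
  ],
)

```text
time: 16.75
tool_pos: [0.5446, 0.0634, 0.2777]
tool_rot: [3.142, 0.0, 3.014]
contact_force: [-1.1, -0.5, -6.1]
opening: 0.0118
grip_force: 50.0
```

carry_out(
  deltas=[
    [0, 0, 0, 0, 0, 0, 0],
    [0, 0, 0, 0, 0, 0, 0],
    [0, 0, 0, 0, 0, 0, 0],
    [0, 0, 0, 0, 0, 0, 0],
    [0, 0, 0, 0, 0, 0, 0],
    [0, 0, 0, 0, 0, 0, 0],
    [0, 0, 0, 0, 0, 0, 0],
    [0, 0, 0, 0, 0, 0, 0],
  ],
)

```text
time: 17.42
tool_pos: [0.543, 0.0638, 0.2783]
tool_rot: [3.141, 0.0, 3.015]
contact_force: [-0.2, -0.5, -5.9]
opening: 0.0116
grip_force: 50.0
```

```bash
python3 - <<'E'
from h import *
c=cam('scene'); s=robot.observe(); print(s['tool_pos'],s['tool_rot'],s['contact_force'])
np.savez('s6.npz',**c)
u,v=map(int,proj(c,[.55,.06,.2])); cv2.imwrite('pics/s6.png',cv2.resize(c['image'][v-45:v+45,u-60:u+60],(800,600),interpolation=cv2.INTER_CUBIC))
a=np.radians(-7.36); ex=np.array([np.cos(a),np.sin(a)]); ey=np.array([-ex[1],ex[0]])
O=s['tool_pos'][:2]-[.001,-.0003]; Q=pts(c).reshape(-1,3); q=(Q[:,:2]-O)*1000; X=q@ex;Y=q@ey;Z=Q[:,2]*1000-89
mn=lambda v: (v.mean().round(2),np.percentile(v,[2,50,98]).round(1)) if v.size else None
k=(abs(Y)<14)&(Z>120)&(Z<160)&(X>5)&(X<40); print('tip',k.sum(),mn(X[k]),mn(Y[k]))
for s_ in(-1,1):
    k=(Y*s_>10)&(abs(Y)<24)&(Z>98)&(Z<116)&(X<25)&(X>-15); print('bar',k.sum(),mn(X[k]),mn(Y[k]),mn(Z[k]))
    k=(Y*s_>12)&(abs(Y)<36)&(Z>98)&(Z<116)&(X<48)&(X>18); print('side',k.sum(),mn(X[k]),mn(Y[k]))
k=(abs(Q[:,2]-.187)<.004)&(Y>30)&(Y<110)&(abs(X)<20); print('cass',k.sum(),mn(X[k]),mn(Y[k]))
E
```

```text
[0.54304594 0.06376744 0.27828327] [3.14146218e+00 9.16351176e-05 3.01483857e+00] [ 0.65668161 -0.73494316 -5.70272207]
tip 52 (np.float64(20.07), array([ 6.1, 21.1, 26.7])) (np.float64(4.78), array([-2.8,  5.3, 10.4]))
bar 6 (np.float64(20.01), array([18.3, 19.6, 22.4])) (np.float64(-18.8), array([-21.2, -18.3, -17.4])) (np.float64(108.06), array([104.7, 108.1, 111.1]))
side 25 (np.float64(31.79), array([18.5, 32.4, 45.5])) (np.float64(-19.31), array([-23.3, -19.1, -14.7]))
bar 13 (np.float64(9.76), array([ 3.4,  6.6, 21.8])) (np.float64(19.52), array([11.1, 21.6, 23.7])) (np.float64(109.0), array([103.2, 109.5, 112.8]))
side 23 (np.float64(32.34), array([19.2, 32.5, 46.3])) (np.float64(24.97), array([19.1, 26. , 29.1]))
cass 45 (np.float64(2.47), array([-2.4,  2.3,  7.8])) (np.float64(73.39), array([ 45. ,  72.7, 100.4]))
```

View pics/s6.png

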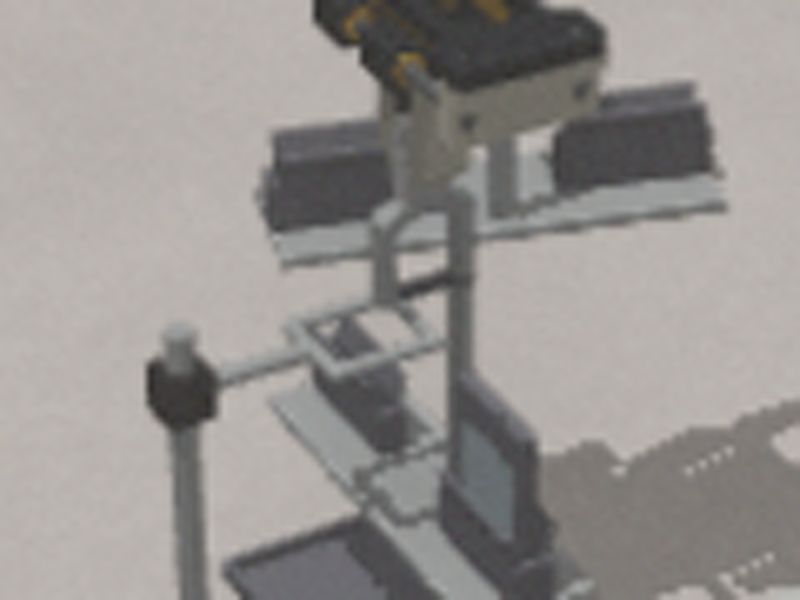

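The scene crop shows the tip's lower end at (385,300) inside the loop and the shank at (460,300) outside. The front bar runs between them under the gate. With the bias taken off, the bar is at rack x≈4–5 and y≈-1.5; I shift 1 mm and press down.

carry_out(
  deltas=[
    [0.1, 0, 0, 0, 0, 0, 0],
    [0, 0, 0.3, 0, 0, 0, 0],
    [0, 0, 0.4, 0, 0, 0, 0],
    [0, 0, 0.4, 0, 0, 0, 0],
    [0, 0, 0.4, 0, 0, 0, 0],
    [0, 0, 0.4, 0, 0, 0, 0],
    [0, 0, 0.3, 0, 0, 0, 0],
    [0, 0, 0, 0, 0, 0, 0],
  ],
  force=60,
)

```text
time: 18.13
tool_pos: [0.5423, 0.0638, 0.2563]
tool_rot: [3.141, 0.001, 3.015]
contact_force: [-1.5, 0.3, 2.1]
opening: 0.0116
grip_force: 60.0
```

carry_out(
  deltas=[
    [0, 0, 0.3, 0, 0, 0, 0],
    [0, 0, 0.3, 0, 0, 0, 0],
    [0, 0, 0.3, 0, 0, 0, 0],
    [0, 0, 0.3, 0, 0, 0, 0],
    [0, 0, 0.3, 0, 0, 0, 0],
    [0, 0, 0, 0, 0, 0, 0],
    [0, 0, 0, 0, 0, 0, 0],
    [0, 0, 0, 0, 0, 0, 0],
  ],
)

```text
time: 18.8
tool_pos: [0.5422, 0.0638, 0.2404]
tool_rot: [-3.142, -0.001, 3.015]
contact_force: [0.6, -0.1, -4.4]
opening: 0.0117
grip_force: 60.0
```

The gate opened at about 8 N and has passed. I continue down to the roof.

carry_out(
  deltas=[
    [0, 0, 0.3, 0, 0, 0, 0],
    [0, 0, 0.3, 0, 0, 0, 0],
    [0, 0, 0.3, 0, 0, 0, 0],
    [0, 0, 0.2, 0, 0, 0, 0],
    [0, 0, 0.2, 0, 0, 0, 0],
    [0, 0, 0.1, 0, 0, 0, 0],
    [0, 0, 0, 0, 0, 0, 0],
    [0, 0, 0, 0, 0, 0, 0],
  ],
)

```text
time: 19.47
tool_pos: [0.5422, 0.0638, 0.2273]
tool_rot: [3.141, 0.0, 3.015]
contact_force: [-0.5, -0.1, -5.9]
opening: 0.0114
grip_force: 60.0
```

carry_out(
  deltas=[
    [-0.2, 0, 0, 0, 0, 0, 0],
    [-0.2, 0, 0.1, 0, 0, 0, 0],
    [0, 0, 0.1, 0, 0, 0, 0],
    [0, 0, 0.1, 0, 0, 0, 0],
    [0, 0, 0.1, 0, 0, 0, 0],
    [0, 0, 0, 0, 0, 0, 0],
    [0, 0, 0, 0, 0, 0, 0],
    [0, 0, 0, 0, 0, 0, 0],
  ],
)

```text
time: 20.13
tool_pos: [0.546, 0.0633, 0.2232]
tool_rot: [3.142, -0.0, 3.015]
contact_force: [-0.1, -0.4, -5.1]
opening: 0.0116
grip_force: 60.0
```

```bash
python3 - <<'E'
from h import *
s=robot.observe(); print(s['tool_pos'],s['contact_force'],s['torque'])
E
```

```text
[0.54603742 0.06334045 0.22322195] [-0.07238376 -0.42549183 -5.1408313 ] [ 0.01103396  0.07551581 -0.00886465]
```

carry_out(
  deltas=[
    [0, 0, 0.05, 0, 0, 0, 0],
    [0, 0, 0.05, 0, 0, 0, 0],
    [0, 0, 0.05, 0, 0, 0, 0],
    [0, 0, 0, 0, 0, 0, 0],
    [0, 0, 0, 0, 0, 0, 0],
    [0, 0, 0, 0, 0, 0, 0],
    [0, 0, 0, 0, 0, 0, 0],
    [0, 0, 0, 0, 0, 0, 0],
  ],
)

```text
time: 20.8
tool_pos: [0.5466, 0.0633, 0.2224]
tool_rot: [3.141, 0.002, 3.015]
contact_force: [1.1, 0.0, 3.2]
opening: 0.0117
grip_force: 60.0
```

carry_out(
  deltas=[
    [0, 0, -0.04, 0, 0, 0, 0],
    [0, 0, 0, 0, 0, 0, 0],
    [0, 0, 0, 0, 0, 0, 0],
    [0, 0, 0, 0, 0, 0, 0],
    [0, 0, 0, 0, 0, 0, 0],
    [0, 0, 0, 0, 0, 0, 0],
    [0, 0, 0, 0, 0, 0, 0],
    [0, 0, 0, 0, 0, 0, 0],
  ],
  force=8,
)

```text
time: 21.47
tool_pos: [0.5462, 0.0633, 0.2223]
tool_rot: [3.142, 0.0, 3.015]
contact_force: [2.6, -1.2, 2.1]
opening: 0.0121
grip_force: 8.0
```

carry_out(
  deltas=[
    [0, 0, 0, 0, 0, 0, 0.16],
    [0, 0, 0, 0, 0, 0, 0.2],
    [0, 0, 0, 0, 0, 0, 0.3],
    [0, 0, 0, 0, 0, 0, 0.4],
    [0, 0, 0, 0, 0, 0, 0.45],
    [0, 0, 0, 0, 0, 0, 0.45],
    [0, 0, 0, 0, 0, 0, 0.45],
    [0, 0, 0, 0, 0, 0, 0.45],
  ],
)

```text
time: 22.13
tool_pos: [0.546, 0.0634, 0.2221]
tool_rot: [3.142, -0.0, 3.015]
contact_force: [-0.4, -0.6, 0.6]
opening: 0.0413
grip_force: 0.0
```

carry_out(
  deltas=[
    [0, 0, -0.5, 0, 0, 0, 0.45],
    [0, 0, -1, 0, 0, 0, 0.45],
    [0, 0, -2, 0, 0, 0, 0.45],
    [0, 0, -3, 0, 0, 0, 0.45],
    [0, 0, -3, 0, 0, 0, 0.45],
    [0, 0, -2, 0, 0, 0, 0.45],
    [0, 0, 0, 0, 0, 0, 0.45],
    [0, 0, 0, 0, 0, 0, 0.45],
  ],
)

```text
time: 22.8
tool_pos: [0.5465, 0.0633, 0.339]
tool_rot: [3.141, 0.004, 3.015]
contact_force: [-0.6, -0.4, -0.1]
opening: 0.0412
grip_force: 0.0
```

```bash
python3 m.py w7; python3 - <<'E'
from h import *
c=cam('scene'); u,v=map(int,proj(c,[.55,.06,.15])); a=cv2.resize(c['image'][v-60:v+60,u-80:u+80],(400,300),interpolation=cv2.INTER_CUBIC)
P=pts(c); 
w=cv2.resize(cv2.imread('pics/w7.png'),(400,300)); cv2.imwrite('pics/f7.png',cv2.resize(np.hstack([a,w]),(800,300)))
W=cam('wrist'); P=pts(W); Q=P.reshape(-1,3); k=(abs(Q[:,0]-.546)<.05)&(abs(Q[:,1]-.063)<.12)&(Q[:,2]>.025)&(Q[:,2]<.05); q=Q[k]
for _ in range(4):
    A=np.c_[q[:,:2]-[.546,.063],np.ones(len(q))]; x=np.linalg.lstsq(A,q[:,2],rcond=None)[0]; r=q[:,2]-A@x; q=q[abs(r)<max(.0015,2*np.median(abs(r)))]
print('base plane tilt deg x,y',np.degrees(x[:2]),'z',x[2],len(q))
E
```

```text
[0.54594219 0.06336707 0.33744102] [3.14139144e+00 5.88285177e-04 3.01481611e+00] 0.04110784685480985 [ 1.33823381 -0.13438171 -0.3436005 ]
cass [252 184  14  29 383] [546.5  66.1] [12.  25.8] 82.5 [0.2432 0.245  0.2463]
tab [190 231  30  21 493] [534.6  41.2] [16.4  7.4] 41.4 [0.3467 0.3569 0.3662]
tab [294 231  22  21 331] [541.9  87.2] [ 5.6 13.4] 48.2 [0.3467 0.3567 0.3664]
loop [250 163  12  15 162] [528.7  65.4] [11.7 12.7] 82.9 [0.1833 0.1992 0.2016]
loop [ 233  184   48   68 1260] [582.7  59.2] [51.4 78.6] 82.0 [0.1953 0.198  0.1996]
post [251 289  12  15 164] [663.   49.2] [12.3 10.9] 83.4 [0.2164 0.226  0.2273]
base plane tilt deg x,y [ 0.51274755 -1.37932795] z 0.039035100138920135 2881
```

View pics/f7.png

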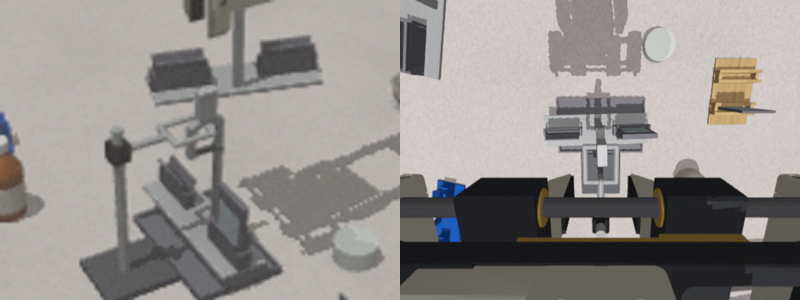

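The picture shows the rack hanging on the loop, level over the tray with the cassette in place, and the gripper clear above it. I wait a second and check that it is still.

carry_out(
  deltas=[
    [0, 0, -3, 0, 0, 0, 0.45],
    [0, 0, -2, 0, 0, 0, 0.45],
    [0, 0, 0, 0, 0, 0, 0.45],
    [0, 0, 0, 0, 0, 0, 0.45],
    [0, 0, 0, 0, 0, 0, 0.45],
    [0, 0, 0, 0, 0, 0, 0.45],
    [0, 0, 0, 0, 0, 0, 0.45],
    [0, 0, 0, 0, 0, 0, 0.45],
  ],
)

```text
time: 23.62
tool_pos: [0.5459, 0.0633, 0.3862]
tool_rot: [-3.141, -0.002, 3.015]
contact_force: [-0.6, -0.6, 0.1]
opening: 0.0413
grip_force: 0.0
```

carry_out(
  deltas=[
    [0, 0, 0, 0, 0, 0, 0.45],
    [0, 0, 0, 0, 0, 0, 0.45],
    [0, 0, 0, 0, 0, 0, 0.45],
    [0, 0, 0, 0, 0, 0, 0.45],
    [0, 0, 0, 0, 0, 0, 0.45],
    [0, 0, 0, 0, 0, 0, 0.45],
    [0, 0, 0, 0, 0, 0, 0.45],
    [0, 0, 0, 0, 0, 0, 0.45],
  ],
)

```text
time: 24.28
tool_pos: [0.5461, 0.0633, 0.3871]
tool_rot: [3.142, 0.0, 3.015]
contact_force: [-0.7, 0.2, 0.1]
opening: 0.0415
grip_force: 0.0
```

```bash
python3 - <<'E'
from h import *
for j in range(4):
    W=cam('wrist'); P=pts(W); Q=P.reshape(-1,3); k=(abs(Q[:,0]-.546)<.05)&(abs(Q[:,1]-.063)<.12)&(Q[:,2]>.025)&(Q[:,2]<.05); q=Q[k]
    for _ in range(4):
        A=np.c_[q[:,:2]-[.546,.063],np.ones(len(q))]; x=np.linalg.lstsq(A,q[:,2],rcond=None)[0]; r=q[:,2]-A@x; q=q[abs(r)<max(.0015,2*np.median(abs(r)))]
    b=cv2.minAreaRect((q[:,:2]*1000).astype(np.float32)); t=Q[(abs(Q[:,0]-.546)<.03)&(abs(Q[:,1]-.063)<.03)&(abs(Q[:,2]-.245)<.004)].mean(0)
    cs=Q[(abs(Q[:,2]-.131)<.006)&(abs(Q[:,0]-.55)<.05)&(Q[:,1]>.09)&(Q[:,1]<.18)].mean(0)
    print('tilt',np.degrees(x[:2]).round(2),'z',x[2].round(4),b[0],b[2],'tab',t.round(4),'cass',cs.round(4))
E
```

```text
tilt [ 0.54 -2.58] z 0.0389 (548.6551513671875, 56.60654067993164) 84.64578247070312 tab [0.5471 0.0658 0.2449] cass [0.5547 0.129  0.1279]
tilt [ 0.42 -2.41] z 0.0389 (548.6256713867188, 57.050025939941406) 84.67084503173828 tab [0.547  0.0657 0.2449] cass [0.5545 0.1297 0.1281]
tilt [ 0.32 -2.27] z 0.0389 (548.528564453125, 57.31057357788086) 84.63219451904297 tab [0.5469 0.0656 0.2449] cass [0.5549 0.1293 0.1282]
tilt [ 0.49 -2.26] z 0.0389 (548.529052734375, 57.32148361206055) 84.64598846435547 tab [0.5469 0.0656 0.2449] cass [0.5546 0.1301 0.1283]
```

It is still rocking a degree or so. I let it settle and then re-measure.

carry_out(
  deltas=[
    [0, 0, 0, 0, 0, 0, 0.45],
    [0, 0, 0, 0, 0, 0, 0.45],
    [0, 0, 0, 0, 0, 0, 0.45],
    [0, 0, 0, 0, 0, 0, 0.45],
    [0, 0, 0, 0, 0, 0, 0.45],
    [0, 0, 0, 0, 0, 0, 0.45],
    [0, 0, 0, 0, 0, 0, 0.45],
    [0, 0, 0, 0, 0, 0, 0.45],
  ],
)

```text
time: 25.15
tool_pos: [0.5461, 0.0633, 0.3871]
tool_rot: [3.142, 0.0, 3.015]
contact_force: [-0.1, 0.7, 0.1]
opening: 0.0416
grip_force: 0.0
```

carry_out(
  deltas=[
    [0, 0, 0, 0, 0, 0, 0.45],
    [0, 0, 0, 0, 0, 0, 0.45],
    [0, 0, 0, 0, 0, 0, 0.45],
    [0, 0, 0, 0, 0, 0, 0.45],
    [0, 0, 0, 0, 0, 0, 0.45],
    [0, 0, 0, 0, 0, 0, 0.45],
    [0, 0, 0, 0, 0, 0, 0.45],
    [0, 0, 0, 0, 0, 0, 0.45],
  ],
)

```text
time: 25.82
tool_pos: [0.5461, 0.0633, 0.3871]
tool_rot: [3.142, 0.0, 3.015]
contact_force: [0.7, -0.2, -0.3]
opening: 0.0411
grip_force: 0.0
```

carry_out(
  deltas=[
    [0, 0, 0, 0, 0, 0, 0.45],
    [0, 0, 0, 0, 0, 0, 0.45],
    [0, 0, 0, 0, 0, 0, 0.45],
    [0, 0, 0, 0, 0, 0, 0.45],
    [0, 0, 0, 0, 0, 0, 0.45],
    [0, 0, 0, 0, 0, 0, 0.45],
    [0, 0, 0, 0, 0, 0, 0.45],
    [0, 0, 0, 0, 0, 0, 0.45],
  ],
)

```text
time: 26.48
tool_pos: [0.5461, 0.0633, 0.3871]
tool_rot: [3.142, 0.0, 3.015]
contact_force: [-0.1, -0.1, 0.9]
opening: 0.0413
grip_force: 0.0
```

```bash
cat > t.py <<'E'
from h import *
for j in range(12):
    W=cam('wrist'); P=pts(W); Q=P.reshape(-1,3); k=(abs(Q[:,0]-.546)<.05)&(abs(Q[:,1]-.063)<.12)&(Q[:,2]>.025)&(Q[:,2]<.05); q=Q[k]
    for _ in range(4):
        A=np.c_[q[:,:2]-[.546,.063],np.ones(len(q))]; x=np.linalg.lstsq(A,q[:,2],rcond=None)[0]; r=q[:,2]-A@x; q=q[abs(r)<max(.0015,2*np.median(abs(r)))]
    b=cv2.minAreaRect((q[:,:2]*1000).astype(np.float32)); t=Q[(abs(Q[:,0]-.546)<.03)&(abs(Q[:,1]-.063)<.03)&(abs(Q[:,2]-.245)<.004)].mean(0)
    print('tilt',np.degrees(x[:2]).round(2),'z',x[2].round(4),np.round(b[0],1),round(b[2],1),'tab',t.round(4))
E
python3 t.py
```

```text
tilt [ 0.35 -2.45] z 0.0389 [548.6  57.1] 84.4 tab [0.5469 0.0657 0.2449]
tilt [ 0.39 -2.45] z 0.0389 [548.6  56.7] 84.3 tab [0.5468 0.0656 0.245 ]
tilt [ 0.43 -2.41] z 0.0389 [548.6  57. ] 84.3 tab [0.547  0.0657 0.2451]
tilt [ 0.47 -2.44] z 0.0389 [548.6  57.1] 84.3 tab [0.5469 0.0657 0.245 ]
tilt [ 0.38 -2.41] z 0.0389 [548.6  57.1] 84.4 tab [0.5469 0.0657 0.245 ]
tilt [ 0.45 -2.44] z 0.0389 [548.6  57.2] 84.3 tab [0.547  0.0657 0.2449]
tilt [ 0.35 -2.41] z 0.0389 [548.7  57.5] 84.3 tab [0.547  0.0657 0.2449]
tilt [ 0.33 -2.42] z 0.0389 [548.6  57.3] 84.3 tab [0.5469 0.0657 0.2449]
tilt [ 0.48 -2.41] z 0.0389 [548.6  57.1] 84.4 tab [0.547  0.0657 0.245 ]
tilt [ 0.36 -2.39] z 0.0389 [548.7  57. ] 84.4 tab [0.5469 0.0657 0.2449]
tilt [ 0.5  -2.43] z 0.0389 [548.6  56.6] 84.4 tab [0.5469 0.0657 0.245 ]
tilt [ 0.45 -2.44] z 0.0389 [548.6  56.8] 84.3 tab [0.5469 0.0657 0.2449]
```

It is now still, to within 0.05°, with a residual 2.4° lean towards the cassette's weight. That matches the cassette's offset load on a 12 mm wide hook. I hand in.

```bash
python3 -c "
from cell import robot
print(robot.hand_in())"
```

```text
the job is handed in; nothing more can be done
None
```

I stood the thick cassette fully home in the wide slot, then hung the rack on the bar, and it was still (within 0.05°) with the robot clear before I handed in. The rack leans 2.4° toward the cassette's end, and I judged the gate shut from the press force and the bar's position, not from a picture.

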